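# Screw carton back into the chest drawer

## Task

The brown carton of screws standing on the near part of the bench lives in the partitioned top drawer of the little wooden chest. Pull that drawer open, set the carton down upright on the floor of the one bay that is empty, without letting it drop, and push the drawer fully shut. Leave the blue-lidded carton and the spring clamp in their bays, and do not disturb the tape measure, the mug or the walnut offcut that lie near.

Things in the scene. Friction and masses are not known exactly. Their poses are not given: they have to be found in the camera images.
- parts_chest: Little dark wooden chest fixed on the bench, 223 deep (x) x 308 wide (y) x 212 mm high. Origin: centre of its underside; -x is its front, z up. Of its three drawers only the top one moves. Its top board (12 mm, underside at z = 200 mm) covers all from x = -97 mm backwards, with its front edge 4 mm proud of the shut drawer's face.
- parts_chest_drawer_3 (a joint): How far the top drawer is out, m: 0 fully shut, 0.13 at its stop. It slides easily along the chest's -x. It starts a little way out.
- knob (a point): Middle of the top drawer's round brass-coloured knob (moves with the drawer): 17 mm diameter, 18 mm long from the drawer's face outwards, so 9 mm either side of this point along x; 46 mm below the top of the chest. Axes as the chest's, -x out of the chest.
- bay_a (a point): Centre of the floor of the top drawer's bay on the chest's +y side (moves with the drawer; axes as the chest's). A bay is 84 mm wide (y) x 177 mm deep (x) inside; the drawer front's inner face is 88 mm in front (-x) of this point and 20 mm behind the knob point. Bay centres are 90 mm apart.
- bay_b (a point): The same point of the middle bay. Two 6 mm plywood partitions, 40 mm high above the floor, part the bays; the side and back walls stand 45 mm and the 10 mm thick drawer front 53 mm above the floor.
- bay_c (a point): The same point of the bay on the chest's -y side. With the drawer right out, the front 115 mm of each bay lies clear of the chest's top board; under that board there are 58 mm of height over the drawer floor.
- carton: The brown cardboard carton of screws to be put away, 52 (x) x 77 (y) x 52 mm high (z), closed and rigid, about 0.19 kg. Origin: centre of its underside. It starts standing on the near part of the bench, on the robot's right (a like carton far behind the chest is not meant).
- blue_carton: White carton with a blue lid, 52 (x) x 77 (y) x 52 mm high, loose in one of the bays with its 77 mm side across the bay. Origin: centre of its underside.
- spring_clamp: Black and orange spring clamp, 51 (x) x 106 (y) x 24 mm, lying loose in another bay, lengthwise. Origin: centre of its underside.
- tape_measure: Black and yellow tape measure standing on the bench, 38 x 95 x 66 mm high. Origin: centre of its underside. A bystander.
- mug: Orange mug, 81 x 113 x 101 mm high. Origin: centre of its underside. A bystander.
- offcut: Small dark walnut offcut lying on the bench, 38 (x) x 120 (y) x 22 mm. Origin: centre of its underside. A bystander.
There are look-alikes about, which are no part of the job. Leave any green or red look-alike of the carton alone.

How it is judged:
By the outcome, as a careful person would: the job done as asked, in the order asked, and still so for the second after the job is handed in, with the robot touching nothing.
It also fails if it takes over 58 s, if anything falls off the work surface, if the arm or the gripper's body presses on something with over 40 N, if the wrist force passes 120 N, or if a joint passes its speed limit or range.

## Robot

A 7-joint arm with a two-finger parallel gripper is mounted at the origin on the work surface; the furniture and walls round the work are solid. World frame = base frame: x ahead of the robot, y to its left, z up, the work surface at z = 0. Lengths are in m, angles in rad, forces in N, time in s.
With the tool pointing down it reaches from about 0.4 to 0.875 m from the base axis. Payload 19.3 kg.
Tool frame: the origin (TCP) lies between the finger pads; the fingertips stand 17 mm ahead of it and the grasp point (between the pads) lies 2 mm behind it; z points along the fingers, y is the line along which they close (so a half turn about z gives the same grasp; the last joint's range is limited). The gripper opens to 85 mm and grips with 20 to 120 N. Pads are 22 mm wide; open, the fingers measure 114 mm over their backs; the gripper's body (76 mm by 85 mm) begins 54 mm behind the grasp point. The pads swing forward as they close: fully open they stand 13 mm farther back than shut.
Start: joints at [-1.39, 0.521, -0.036, 1.599, 0.021, 1.021, -0.113], TCP at [0.155, 0.605, 0.221] pointing down, gripper open.
Joint ranges: [-2.91, 2.91], [-0.3, 2.13], [-1.5, 1.42], [0.17, 2.43], [-1.26, 4.41], [0.16, 1.93], [-2.52, 2.52]. Speed limits (rad/s): [1.89, 1.89, 2.39, 2.39, 3.01, 3.01, 3.01].

## Interface

Orientations are given as [roll, pitch, yaw] about the fixed x, y, z axes, in that order (R = Rz(yaw) Ry(pitch) Rx(roll)).
In Python, from workcell import bot gives the robot as it stands.
- The arm moves only by the shell command python3 -m inch 'ROWS' [FORCE]. ROWS is JSON, a list of rows, each a list of 7 numbers: the shift along the tool's x, y, z in units of 200 mm (1.0 is 200 mm), then the turn, a rotation vector about the tool's x, y, z in units of 90 degrees (1.0 is 90 degrees), then the opening, from 0 (shut) to 1 (fully open). In form: [[x, y, z, rx, ry, rz, grip], ...]. A call has 1 to 20 rows; each row is the pose to reach, as a shift and turn from the pose commanded when the call began, along the tool's axes at that moment; what a row does not reach only later rows make up. A row lasts 1/8 s, in which the tool goes at most 62.5 mm and 10.7 degrees, less where a joint would pass 70% of its speed; a pose out of reach is approached as far as the arm can. A call with a number of a shift or a turn outside -1 to 1 is refused whole. A call with a gripper value outside its range is refused whole. The fingers move at their own pace and stop on an object; FORCE is the grip in N (left out, the last holds). Time passes only in rows, so rows that repeat a pose let the fingers close. It gives the time, the measured TCP pose, the force, the opening and the grip force at its end, in the units of the state.
- bot.observe(): the state, without advancing time (a new reading comes with each control period).
- bot.grab_frame(name): name is "scene" or "side" or "wrist"; returns a dict with "img" (400x640x3 uint8, red, green, blue), "z_map" (400x640 float32, m along the optical axis (not along the pixel's ray), 0 where there is no reading), "vfov" (degrees; the focal length in pixels is half the picture's height over the tangent of half this angle, whatever the lens; pixels are square), "cx", "cy" (the principal point, pixels), "distortion" ([k1, k2, p1, p2, k3] as OpenCV has them; the pictures are not rectified), "rvec" (rotation vector, rad) and "tvec" (3), from world to camera coordinates, as OpenCV has them. Camera axes: x right, y down, z forward; pixel columns grow to the right and rows downward; lengths in m; the calibration is good to about 2 mm. A picture is of the moment at which its call begins.
- bot.job_done(): hands the job in; it is judged then, once.
The state is a dict: "clock": time; "qpos": joint angles; "qd": joint speeds; "joint_efforts": joint torques, N m; "position": TCP position; "tool_rot": TCP orientation; "force": force on the tool from outside, world axes, zero at the start; "moment": the same for the moment, N m; "grip_width": finger opening in m; "finger_force": force on a finger pad.
Only numpy, scipy, OpenCV 4.12 (cv2) and the standard library are available. Lean on these libraries where they do the work, as an engineer would, in place of code of your own. Each camera call takes 0.05 s, during which the arm holds its last target. There are 200 camera calls.

## Working session

There is one attempt and no reset: what is moved stays moved. The work goes in short steps, Python scripts to look and compute and a shell command to move; the robot and the scene stay as the last step left them, time stands still between calls to the robot, and variables do not carry over. Pictures are saved under pics/ and viewed, at most 11 in all, crops included, and the job is handed in when it is done.

```bash
ls; mkdir -p pics
cat > h.py <<'E'
from workcell import bot
import cv2, numpy as np
from scipy.spatial.transform import Rotation as R
def cam(n):
    f=bot.grab_frame(n); F=200/np.tan(np.radians(f["vfov"])/2)
    f["K"]=np.array([[F,0,f["cx"]],[0,F,f["cy"]],[0,0,1.]]); f["R"]=cv2.Rodrigues(np.array(f["rvec"],float))[0]
    f["t"]=np.array(f["tvec"],float); f["D"]=np.array(f["distortion"],float); return f
def ray(f,uv):
    n=cv2.undistortPoints(np.array(uv,float).reshape(-1,1,2),f["K"],f["D"])[:,0]
    d=np.c_[n,np.ones(len(n))]; return -f["R"].T@f["t"], d@f["R"]
def onz(f,uv,z):
    o,d=ray(f,uv); return o+d*((z-o[2])/d[:,2])[:,None]
def dep(f,uv):
    o,d=ray(f,uv); uv=np.array(uv,int).reshape(-1,2); return o+d*f["z_map"][uv[:,1],uv[:,0]][:,None]
def cloud(f):
    v,u=np.mgrid[:400,:640]; P=dep(f,np.c_[u.ravel(),v.ravel()]).reshape(400,640,3); P[f["z_map"]==0]=np.nan; return P
def save(f,n,crop=None,s=1):
    im=f["img"][:,:,::-1]
    if crop: im=im[crop[1]:crop[3],crop[0]:crop[2]]
    cv2.imwrite("pics/"+n,cv2.resize(im,None,fx=s,fy=s,interpolation=cv2.INTER_CUBIC))
E
python3 - <<'E'
from h import *
for n in ("scene","side"):
    f=cam(n); save(f,n+"0.png"); print(n,-f["R"].T@f["t"],f["D"],(f["z_map"]>0).mean())
s=bot.observe(); print({k:np.round(v,3) for k,v in s.items()})
E
```

```text
pics
scene [1.6165814  0.37719681 1.30907533] [-0.10295872  0.          0.          0.          0.        ] 0.967375
side [-0.10569812 -0.76484022  1.16431105] [-0.02746682  0.          0.          0.          0.        ] 0.9897890625
{'clock': np.float64(0.1), 'qpos': array([-1.39 ,  0.522, -0.036,  1.6  ,  0.021,  1.021, -0.113]), 'qd': array([ 0.   ,  0.   ,  0.001, -0.001, -0.   ,  0.003, -0.   ]), 'joint_efforts': array([ 3.0000e-03, -9.2849e+01,  1.9840e+00, -3.7053e+01,  1.8000e-02,
        5.0000e-03,  0.0000e+00]), 'position': array([0.155, 0.605, 0.22 ]), 'tool_rot': array([-3.141,  0.   ,  2.891]), 'force': array([ 0.642, -0.215,  0.846]), 'moment': array([-0.012, -0.019, -0.052]), 'finger_force': np.float64(0.0), 'grip_width': np.float64(0.086)}
```

View pics/scene0.png

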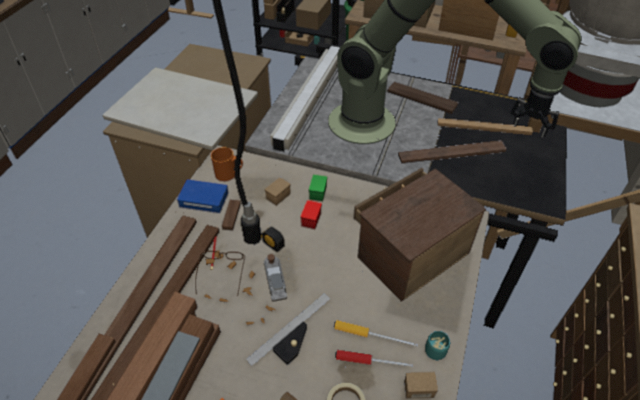

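View pics/side0.png

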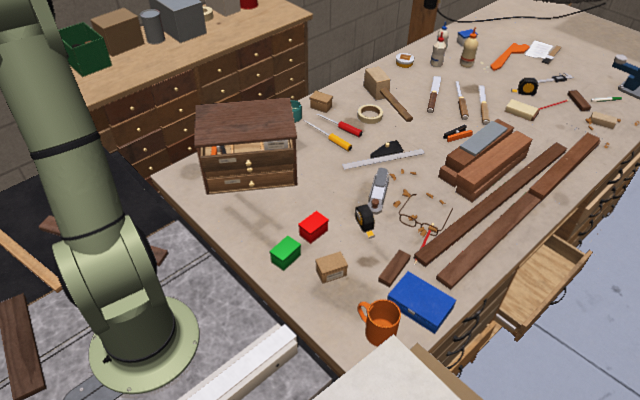

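The brown carton is at side (331,267) and scene (278,190), on the near right of the bench. There are three look-alikes: brown far behind the chest at side (321,101), green at (285,252) and red at (313,227). The near brown one fits the description. The chest is at side (246,145) with its top drawer slightly out. The mug (381,322), offcut (395,267) and tape (365,218) are all near the carton.

Run:
```python
from h import *
f=cam("side"); P=cloud(f); g=cam("scene"); Q=cloud(g)
a=cv2.resize(f["img"][90:200,180:310],(650,550),interpolation=cv2.INTER_CUBIC)
b=cv2.resize(f["img"][240:295,300:360],(150,137)); a[:137,:150]=b
cv2.imwrite("pics/crop1.png",a[:,:,::-1])
def top(P,sel,zr,n):
    m=sel&(P[...,2]>zr[0])&(P[...,2]<zr[1]); p=P[m]
    if len(p)<10: print(n,len(p));return
    r=cv2.minAreaRect(p[:,:2].astype(np.float32)*1000); print(n,len(p),np.round(p.mean(0),4),[np.round(x,1) for x in r],np.median(p[:,2]).round(4))
def box(u0,v0,u1,v1):
    m=np.zeros((400,640),bool); m[v0:v1,u0:u1]=1; return m
top(P,box(310,245,355,285),(.046,.06),"carton side"); top(Q,box(258,172,298,208),(.046,.06),"carton scene")
top(P,box(185,90,310,150),(.205,.22),"chest side"); top(Q,box(340,160,500,300),(.205,.22),"chest scene")
top(P,box(265,230,303,270),(.03,.08),"green"); top(P,box(297,208,332,242),(.03,.08),"red")
top(P,box(350,195,380,240),(.01,.08),"tape"); top(P,box(376,246,414,290),(.01,.04),"offcut"); top(P,box(355,295,405,350),(.02,.12),"mug")
top(P,box(390,270,460,330),(.02,.12),"blue")
# table height
print(np.nanmedian(P[245:250,310:330,2]))
```

```text
carton side 468 [ 0.4956 -0.1627  0.0536] [array([ 496.8, -160. ]), array([58.5, 77.1]), np.float64(69.5)] 0.0538
carton scene 203 [ 0.5071 -0.1578  0.0498] [array([ 505.6, -157.6]), array([56.6, 80.7]), np.float64(69.9)] 0.0497
chest side 4101 [0.5849 0.3317 0.2149] [array([592.4, 341.3]), array([220.7, 306.7]), np.float64(56.3)] 0.2151
chest scene 5741 [0.6071 0.3417 0.2106] [array([595.6, 342.9]), array([211.5, 314.2]), np.float64(56.3)] 0.2105
green 543 [ 0.4323 -0.04    0.0507] [array([460.8, -33.5]), array([130.8,  54.8]), np.float64(7.2)] 0.0531
red 478 [ 0.5558 -0.0206  0.0506] [array([559.8, -16.8]), array([83.1, 56.7]), np.float64(2.0)] 0.053
tape 593 [ 0.7155 -0.0931  0.0411] [array([727.3, -79.7]), array([172.3,  71. ]), np.float64(34.6)] 0.0399
offcut 557 [ 0.6308 -0.2799  0.0233] [array([ 640. , -298.7]), array([131.3,  86. ]), np.float64(12.2)] 0.0235
mug 1674 [ 0.4595 -0.39    0.0703] [array([ 459.2, -388.2]), array([193.1, 127.1]), np.float64(46.0)] 0.0725
blue 2645 [ 0.5949 -0.4015  0.0431] [array([ 600.3, -413.1]), array([257.2, 192.7]), np.float64(38.9)] 0.043
0.0011759787535681188
```

View pics/crop1.png

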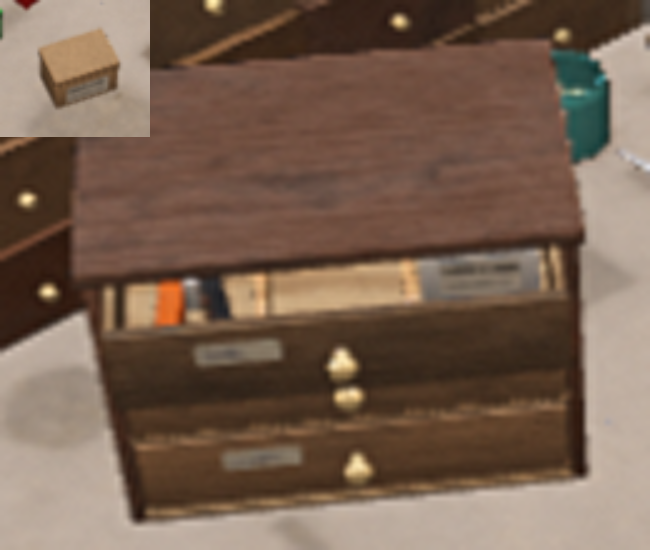

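The crop confirms the near carton is plain brown. The top drawer is slightly out, with the clamp in the left bay (seen from the front), the blue carton in the right bay and the middle bay empty. The drawer knob is at side ≈(248.6,163).

Run:
```python
from h import *
def rect(f,P,b,zr,z,n):
    m=np.zeros((400,640),bool); m[b[1]:b[3],b[0]:b[2]]=1; m&=(P[...,2]>zr[0])&(P[...,2]<zr[1])
    m=cv2.morphologyEx(m.astype(np.uint8),cv2.MORPH_OPEN,np.ones((3,3)))
    v,u=np.nonzero(m); X=onz(f,np.c_[u,v],z)[:,:2].astype(np.float32)*1000; print(n,len(u),[np.round(x,1) for x in cv2.minAreaRect(X)])
for n,c,h in (("side",(310,245,355,285),(185,90,310,150)),("scene",(258,172,298,208),(340,160,500,300))):
    f=cam(n);P=cloud(f); rect(f,P,c,(.044,.062),.052,n+" carton"); rect(f,P,h,(.203,.222),.212,n+" chest")
    if n=="side":
        i=f["img"][155:175,235:262].astype(int); m=((i[...,0]>150)&(i[...,0]-i[...,2]>40)).astype(np.uint8)
        k,_,st,ce=cv2.connectedComponentsWithStats(m); ce=ce+[235,155]; print(st[1:],ce[1:],onz(f,ce[1:],.166))
f=cam("wrist"); save(f,"w0.png")
```

```text
side carton 475 [array([ 496. , -162.4]), array([58.9, 79.5]), np.float64(69.6)]
side chest 4163 [array([591. , 338.2]), array([222.6, 306.4]), np.float64(56.0)]
[[11  5  5  5 19]
 [12 13  5  3 14]] [[248.         162.10526316]
 [248.85714286 168.92857143]] [[0.50971537 0.2176242  0.166     ]
 [0.49321749 0.19136075 0.166     ]]
scene carton 208 [array([ 508.5, -156.1]), array([55.8, 78.6]), np.float64(68.7)]
scene chest 5841 [array([601. , 342.5]), array([211.8, 312.2]), np.float64(56.4)]
```

```bash
python3 -m inch '[[0,0,-0.3,0,0,0.1,1],[0,0,-0.6,0,0,0.2,1],[-0.3,-0.2,-0.6,0,0,0.3,1],[-0.6,-0.4,-0.6,0,0,0.4,1],[-0.9,-0.6,-0.6,0,0,0.5,1],[-1,-0.7,-0.6,0,0,0.6,1],[-1,-0.7,-0.6,0,0,0.6,1],[-1,-0.7,-0.6,0,0,0.6,1]]'
python3 - <<'E'
from h import *
s=bot.observe(); print(np.round(s["qpos"],2)); M=R.from_euler("xyz",s["tool_rot"]).as_matrix()
print((M.T@(np.array([.495,.19,.34])-s["position"])/.2).round(3), np.degrees(s["tool_rot"]).round(1))
E
```

```text
clock: 1.35
position: [0.3137, 0.4206, 0.3408]
tool_rot: [-3.142, -0.001, 1.949]
force: [-0.7, 0.4, 0.2]
grip_width: 0.0854
finger_force: 0.0
[-1.24  0.25  0.24  1.71 -0.07  1.19 -0.6 ]
[-1.406  0.416  0.003] [-180.    -0.   111.7]
```

```bash
python3 -m inch '[[-0.3,0.1,0,0,0,0.11,1],[-0.6,0.2,0,0,0,0.22,1],[-0.85,0.3,0,0,0,0.33,1],[-1,0.35,0,0,0,0.44,1],[-1,0.41,0,0,0,0.55,1],[-1,0.41,0,0,0,0.615,1],[-1,0.41,0,0,0,0.615,1]]'
python3 - <<'E'
from h import *
s=bot.observe(); print(np.round(s["qpos"],2)); M=R.from_euler("xyz",s["tool_rot"]).as_matrix()
print((M.T@(np.array([.495,.19,.34])-s["position"])/.2).round(3), np.degrees(s["tool_rot"]).round(1),s["position"])
f=cam("wrist"); save(f,"w1.png"); print(-f["R"].T@f["t"], f["R"][2],f["D"])
E
```

```text
clock: 2.22
position: [0.4636, 0.2657, 0.3403]
tool_rot: [-3.142, 0.001, 0.985]
force: [0.0, 0.8, 0.7]
grip_width: 0.0852
finger_force: 0.0
[-1.03  0.29  0.52  1.7  -0.15  1.2  -1.06]
[-0.229  0.34   0.002] [-180.     0.    56.5] [0.46362143 0.26571394 0.34033614]
[0.5036246  0.32793833 0.49460805] [-0.15767774 -0.23866203 -0.95821614] [-0.04880509  0.          0.          0.          0.        ]
```

View pics/w1.png

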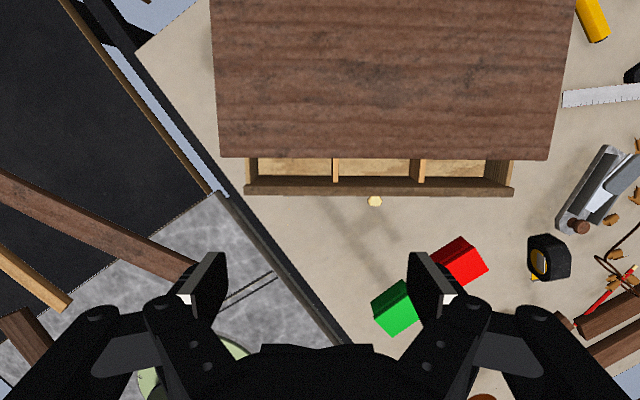

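The wrist view shows the knob at (375,201), the top board's front edge along row ≈159, and the drawer front's top edge at rows 183–196.

Run:
```python
from h import *
f=cam("wrist"); i=f["img"][192:212,362:390].astype(int); m=((i[...,0]>190)&(i[...,0]-i[...,2]>40)).astype(np.uint8)
k,_,st,ce=cv2.connectedComponentsWithStats(m); print(st[1:],ce[1:]+[362,192])
j=1+st[1:,4].argmax(); kn=onz(f,[ce[j]+[362,192]],.166)[0]
B=onz(f,[[219,160],[549,160]],.212); F=onz(f,[[246,196],[513,196]],.195); d=B[1]-B[0]; ya=np.degrees(np.arctan2(-d[0],d[1]))
print("knob",kn,"board",B,np.linalg.norm(d),"front",F,np.linalg.norm(F[1]-F[0]))
for d in (B[1]-B[0],F[1]-F[0]): print(np.degrees(np.arctan2(d[1],d[0])))
P=cloud(f); print("z board,front,knob",P[140,380],P[192,380],P[201,375])
s=bot.observe(); M=R.from_euler("xyz",s["tool_rot"]).as_matrix()
print((M.T@(kn-s["position"])/.2).round(3))
c=(B[0]+B[1])/2; n=np.array([np.cos(np.radians(56.3)),np.sin(np.radians(56.3)),0]); print("knob behind board edge",(kn-c)@n, "lateral",np.cross(n,kn-c)[2], "origin",c+n*.097)
```

```text
[[  6   4  14  11 118]] [[374.66101695 200.6779661 ]]
knob [0.50327157 0.20952405 0.166     ] board [[0.40275191 0.33975425 0.212     ]
 [0.66362748 0.16866406 0.212     ]] 0.3119742242276972 front [[0.39673067 0.29626432 0.195     ]
 [0.62632319 0.14476908 0.195     ]] 0.2750700488872203
-33.25809087514206
-33.41858387460902
z board,front,knob [0.53644865 0.27351129 0.21365152] [0.51237403 0.22586235 0.19782081] [0.50340227 0.21246155 0.17560857]
[-0.123  0.319  0.873]
knob behind board edge -0.053775865765331096 lateral 9.722781672895017e-05 origin [0.58700961 0.33490871 0.212     ]
```

```bash
python3 -m inch '[[-0.143,0.319,0.25,0,0,0,0.6],[-0.143,0.319,0.5,0,0,0,0.6],[-0.143,0.319,0.7,0,0,0,0.6],[-0.143,0.319,0.87,0,0,0,0.6],[-0.143,0.319,0.87,0,0,0,0.6],[-0.143,0.319,0.87,0,0,0,0],[-0.143,0.319,0.87,0,0,0,0],[-0.143,0.319,0.87,0,0,0,0],[-0.143,0.319,0.87,0,0,0,0],[-0.143,0.319,0.87,0,0,0,0]]' 40
```

```text
clock: 3.58
position: [0.5013, 0.2054, 0.1668]
tool_rot: [3.142, -0.0, 0.982]
force: [-1.2, 0.8, 0.2]
grip_width: 0.0002
finger_force: 0.0
```

Run:
```python
from h import *
f=cam("wrist"); save(f,"w2.png")
```

```text
(no output)
```

View pics/w2.png

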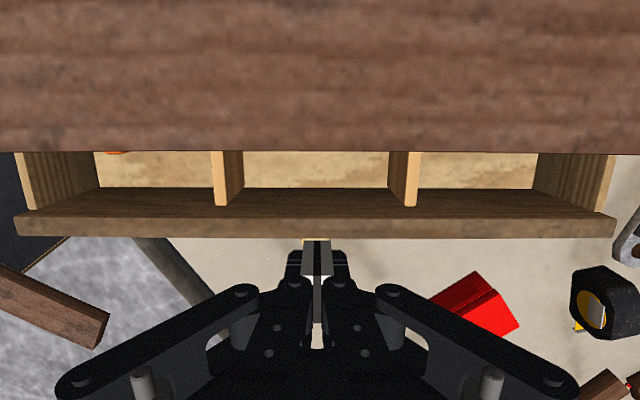

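The fingers are closed but short of the knob: a brass sliver shows at (315,240), just beyond the tips and against the drawer front (rows 218–238). I'll measure the gap.

Run:
```python
from h import *
f=cam("wrist"); P=cloud(f); s=bot.observe(); M=R.from_euler("xyz",s["tool_rot"]).as_matrix()
for u in (270,300,316):
  print(u)
  for v in range(146,262,6): print(v,((P[v,u]-s["position"])@M*1000).round(0), P[v,u,2].round(3), f["img"][v,u])
```

```text
270
146 [ 62. -17. -48.] 0.215 [111  81  65]
152 [ 50. -28.  23.] 0.144 [214 182 137]
158 [ 46. -28.  24.] 0.143 [200 166 122]
164 [ 43. -28.  24.] 0.143 [199 166 124]
170 [ 39. -28.  24.] 0.143 [202 168 126]
176 [ 36. -29.  23.] 0.143 [206 179 129]
182 [ 32. -29.  23.] 0.143 [209 180 134]
188 [ 29. -29.  22.] 0.145 [17 12  9]
194 [ 29. -27.   9.] 0.157 [52 41 28]
200 [ 29. -25.  -3.] 0.17 [56 42 29]
206 [ 28. -24. -12.] 0.179 [63 47 34]
212 [ 29. -22. -22.] 0.189 [64 46 31]
218 [ 28. -21. -29.] 0.196 [96 69 49]
224 [ 26. -21. -30.] 0.197 [110  84  59]
230 [ 23. -21. -29.] 0.196 [111  89  59]
236 [ 20. -22. -29.] 0.196 [134 105  79]
242 [-71. -54. 166.] 0.001 [183 174 155]
248 [-79. -54. 167.] -0.0 [188 175 158]
254 [-86. -55. 166.] 0.001 [191 180 162]
260 [-95. -55. 167.] -0.001 [188 177 162]
300
146 [ 62.  -7. -47.] 0.214 [117  82  62]
152 [ 50. -11.  23.] 0.143 [217 185 136]
158 [ 46. -11.  24.] 0.143 [202 172 128]
164 [ 43. -11.  24.] 0.143 [204 168 124]
170 [ 39. -11.  24.] 0.143 [202 171 125]
176 [ 36. -11.  24.] 0.143 [208 178 133]
182 [ 32. -11.  23.] 0.144 [195 162 117]
188 
[... 571 characters left out ...]
[220 188 140]
158 [46. -1. 23.] 0.143 [211 177 135]
164 [43. -1. 23.] 0.144 [201 171 126]
170 [39. -1. 24.] 0.143 [197 168 125]
176 [36. -1. 24.] 0.143 [207 176 132]
182 [32. -1. 24.] 0.143 [183 143  97]
188 [28. -1. 24.] 0.143 [20 14  8]
194 [28. -1. 10.] 0.157 [52 36 22]
200 [28. -1. -2.] 0.169 [57 41 32]
206 [ 29.  -1. -12.] 0.179 [65 46 32]
212 [ 28.  -1. -20.] 0.187 [72 55 39]
218 [ 28.  -1. -28.] 0.194 [104  78  54]
224 [ 26.  -1. -30.] 0.197 [114  90  68]
230 [ 23.  -1. -30.] 0.197 [111  89  65]
236 [ 20.  -1. -30.] 0.197 [109  88  60]
242 [ 13.  -1. -20.] 0.186 [11 14 15]
248 [ 12.  -1. -25.] 0.191 [ 9 14  9]
254 [ 13.  -1. -32.] 0.199 [14 11  9]
260 [ 12.  -1. -37.] 0.204 [15  6  9]
```

```bash
python3 -m inch '[[0,0,0,0,0,0,0.5],[0,0,0,0,0,0,0.5],[0,0,0,0,0,0,0.5],[0.03,0,0,0,0,0,0.5],[0.03,0,0,0,0,0,0.5],[0.03,0,0,0,0,0,0],[0.03,0,0,0,0,0,0],[0.03,0,0,0,0,0,0],[0.03,0,0,0,0,0,0],[0.03,0,0,0,0,0,0]]' 40
```

```text
clock: 4.92
position: [0.5046, 0.2103, 0.1667]
tool_rot: [-3.142, -0.0, 0.982]
force: [0.3, 0.7, 0.2]
grip_width: 0.0
finger_force: 0.0
```

Run:
```python
from h import *
f=cam("side"); a=cv2.resize(f["img"][110:200,190:310],(480,360),interpolation=cv2.INTER_CUBIC)
g=cam("wrist"); b=cv2.resize(g["img"][130:290,220:420],(450,360)); 
cv2.imwrite("pics/s3.png",np.hstack([a[:,:340],b])[:,:,::-1])
P=cloud(g); s=bot.observe(); M=R.from_euler("xyz",s["tool_rot"]).as_matrix()
for v in range(146,262,3): print(v,((P[v,316]-s["position"])@M*1000).round(0), P[v,316,2].round(3), g["img"][v,316])
```

```text
146 [ 61.  -1. -47.] 0.213 [136 100  79]
149 [ 60.  -1. -47.] 0.213 [137  99  79]
152 [ 59.  -1. -47.] 0.214 [137 103  77]
155 [ 58.  -1. -48.] 0.214 [129  93  72]
158 [ 57.  -1. -47.] 0.214 [127  88  75]
161 [ 56.  -1. -47.] 0.214 [117  81  67]
164 [ 55.  -1. -47.] 0.214 [114  83  65]
167 [ 54.  -1. -46.] 0.213 [136 104  77]
170 [39. -1. 24.] 0.143 [209 178 132]
173 [37. -1. 24.] 0.143 [207 175 130]
176 [36. -1. 23.] 0.144 [208 177 133]
179 [34. -1. 24.] 0.143 [205 177 128]
182 [32. -1. 23.] 0.144 [212 181 135]
185 [30. -1. 24.] 0.143 [212 181 131]
188 [28. -1. 23.] 0.144 [195 160 110]
191 [26. -1. 24.] 0.142 [191 157 110]
194 [25. -1. 22.] 0.144 [147 119  81]
197 [24. -1. 19.] 0.148 [44 35 18]
200 [24. -1. 12.] 0.154 [50 33 20]
203 [24. -1.  7.] 0.16 [51 39 25]
206 [24. -1.  1.] 0.166 [59 43 25]
209 [24. -1. -4.] 0.17 [71 54 43]
212 [24. -1. -8.] 0.175 [61 45 36]
215 [ 24.  -1. -12.] 0.179 [63 46 31]
218 [ 24.  -1. -17.] 0.184 [70 47 32]
221 [ 24.  -1. -21.] 0.188 [75 57 39]
224 [ 24.  -1. -25.] 0.191 [76 52 31]
227 [ 24.  -1. -28.] 0.195 [95 68 45]
230 [ 23.  -1. -30.] 0.197 [118  99  75]
233 [ 22.  -1. -30.] 0.196 [123 100  79]
236 [ 20.  -1. -28.] 0.195 [119  96  74]
239 [ 19.  -1. -30.] 0.197 [116  91  65]
242 [ 18.  -1. -31.] 0.198 [119  94  71]
245 [ 16.  -1. -30.] 0.197 [119  93  66]
248 [ 13.  -1. -26.] 0.193 [20 18 17]
251 [ 12.  -1. -29.] 0.195 [18 19 22]
254 [ 13.  -1. -32.] 0.198 [18 14 16]
257 [ 12.  -1. -34.] 0.201 [17 15 16]
260 [ 13.  -1. -37.] 0.204 [0 0 0]
```

View pics/s3.png

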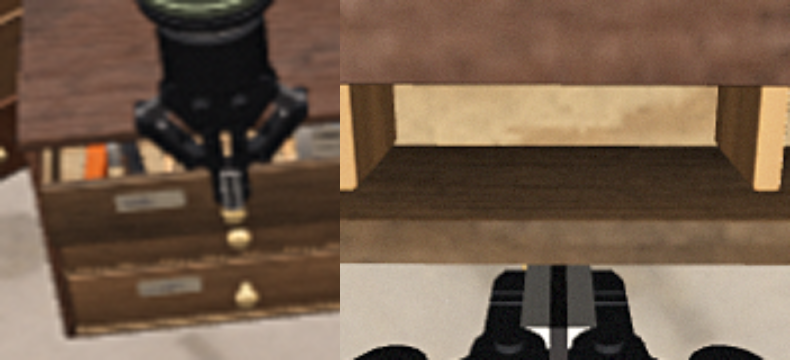

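Run:
```python
from h import *
f=cam("side"); P=cloud(f); s=bot.observe(); M=R.from_euler("xyz",s["tool_rot"]).as_matrix()
for u in (247,249):
  for v in range(146,173): print(u,v,((P[v,u]-s["position"])@M*1000).round(0), P[v,u,2].round(3), f["img"][v,u])
```

```text
247 146 [-16.   4. -81.] 0.248 [116  90  66]
247 147 [-12.   3. -74.] 0.241 [124 100  75]
247 148 [-10.   3. -69.] 0.236 [120  98  74]
247 149 [-10.   3. -65.] 0.232 [42 37 35]
247 150 [-16.   2. -66.] 0.233 [28 27 28]
247 151 [-11.   2. -59.] 0.225 [36 33 34]
247 152 [ -7.   1. -52.] 0.219 [70 65 63]
247 153 [-10.   1. -50.] 0.217 [126 116 113]
247 154 [-10.   1. -47.] 0.214 [52 48 45]
247 155 [ -7.   0. -41.] 0.208 [42 40 39]
247 156 [-14.   0. -42.] 0.209 [43 40 38]
247 157 [ -9.  -0. -35.] 0.202 [53 49 47]
247 158 [-10.  -1. -32.] 0.199 [52 49 47]
247 159 [-13.  -1. -31.] 0.197 [57 53 52]
247 160 [-13.  -1. -27.] 0.194 [63 59 58]
247 161 [-14.  -2. -23.] 0.19 [63 59 58]
247 162 [-11.  -2. -17.] 0.184 [118 100  77]
247 163 [-1. -3. -5.] 0.172 [205 171 115]
247 164 [-3. -3. -2.] 0.169 [156 126  82]
247 165 [ 2. -4.  6.] 0.161 [116  92  60]
247 166 [17. -5. 22.] 0.144 [59 43 30]
247 167 [13. -5. 23.] 0.144 [85 65 46]
247 168 [59. -7. 68.] 0.099 [183 151 106]
247 169 [45. -7. 60.] 0.107 [222 187 127]
247 170 [41. -7. 60.] 0.106 [153 122  79]
247 171 [40. -7. 63.] 0.103 [88 66 44]
247
[... 465 characters left out ...]
-9.   6. -38.] 0.204 [84 80 76]
249 157 [-13.   6. -37.] 0.204 [91 86 82]
249 158 [ -9.   5. -30.] 0.196 [88 83 80]
249 159 [-11.   5. -28.] 0.195 [83 78 74]
249 160 [-12.   4. -25.] 0.192 [80 76 73]
249 161 [-12.   4. -21.] 0.188 [87 83 78]
249 162 [-11.   4. -17.] 0.184 [142 122  97]
249 163 [-6.  3. -8.] 0.175 [201 163 102]
249 164 [-7.  3. -5.] 0.172 [151 123  79]
249 165 [-5.  2.  1.] 0.166 [110  87  57]
249 166 [12.  2. 19.] 0.147 [63 49 30]
249 167 [11.  1. 23.] 0.144 [152 130  90]
249 168 [40.  0. 52.] 0.115 [253 230 178]
249 169 [42. -0. 58.] 0.109 [222 190 133]
249 170 [39. -1. 59.] 0.108 [168 137  89]
249 171 [41. -1. 65.] 0.102 [125 101  66]
249 172 [46. -2. 74.] 0.093 [83 63 41]
```

Side depth puts the closed fingertips at z≈0.184, above the knob (top 0.175), so the fingers closed over it. I'll open, lower about 22 mm and close again.

```bash
python3 -m inch '[[0,0,0,0,0,0,0.5],[0,0,0,0,0,0,0.5],[0,0,0,0,0,0,0.5],[0,0,0.05,0,0,0,0.5],[0,0,0.08,0,0,0,0.5],[0,0,0.11,0,0,0,0.5],[0,0,0.11,0,0,0,0],[0,0,0.11,0,0,0,0],[0,0,0.11,0,0,0,0],[0,0,0.11,0,0,0,0],[0,0,0.11,0,0,0,0]]' 40
python3 - <<'E'
from h import *
f=cam("side"); P=cloud(f); s=bot.observe(); M=R.from_euler("xyz",s["tool_rot"]).as_matrix()
for u in (247,249):
  for v in range(154,173): print(u,v,((P[v,u]-s["position"])@M*1000).round(0), P[v,u,2].round(3), f["img"][v,u])
E
```

```text
clock: 6.45
position: [0.504, 0.2107, 0.1447]
tool_rot: [-3.141, 0.0, 0.983]
force: [-4.3, 3.1, -1.0]
grip_width: 0.0151
finger_force: 39.1
247 154 [ 12.   1. -51.] 0.195 [87 62 42]
247 155 [ 12.   1. -46.] 0.191 [80 57 39]
247 156 [ 11.   0. -44.] 0.188 [74 53 37]
247 157 [ 12.  -0. -39.] 0.183 [73 51 34]
247 158 [ 10.  -1. -37.] 0.181 [82 59 41]
247 159 [ 15.  -1. -29.] 0.173 [152 126  90]
247 160 [  9.  -1. -29.] 0.174 [244 217 161]
247 161 [ -1.  -1. -35.] 0.179 [247 227 164]
247 162 [ -6.  -2. -35.] 0.18 [248 227 173]
247 163 [ -8.  -2. -33.] 0.177 [203 169 114]
247 164 [ -4.  -2. -25.] 0.17 [150 122  77]
247 165 [ -2.  -3. -20.] 0.165 [113  90  56]
247 166 [14. -4. -2.] 0.147 [59 43 29]
247 167 [17. -4.  4.] 0.14 [86 65 45]
247 168 [58. -6. 45.] 0.099 [180 150 104]
247 169 [39. -6. 32.] 0.112 [222 186 126]
247 170 [37. -6. 34.] 0.11 [153 122  79]
247 171 [43. -7. 45.] 0.1 [88 65 43]
247 172 [58. -7. 62.] 0.083 [66 45 30]
249 154 [ 16.   7. -46.] 0.191 [82 60 44]
249 155 [ 15.   6. -43.] 0.188 [76 56 40]
249 156 [ 16.   6. -39.] 0.184 [77 56 39]
249 157 [  9.   6. -41.] 0.186 [73 52 36]
249 158 [ 15.   5. -32.] 0.176 [75 54 37]
249 159 [ 11.   5. -31.] 0.176 [118  94  64]
249 160 [ 15.   4. -24.] 0.168 [196 167 121]
249 161 [  8.   4. -26.] 0.171 [210 185 142]
249 162 [ -4.   4. -32.] 0.177 [246 224 182]
249 163 [-11.   4. -35.] 0.179 [192 160 108]
249 164 [ -5.   4. -26.] 0.17 [143 114  72]
249 165 [ -4.   3. -21.] 0.166 [109  85  54]
249 166 [15.  2. -1.] 0.145 [66 50 30]
249 167 [17.  2.  6.] 0.139 [160 137  96]
249 168 [43.  1. 33.] 0.112 [253 231 178]
249 169 [41.  0. 34.] 0.11 [221 188 131]
249 170 [37.  0. 36.] 0.109 [168 137  89]
249 171 [33. -0. 36.] 0.109 [125 100  66]
249 172 [40. -1. 46.] 0.098 [82 61 42]
```

Knob gripped (15 mm). The fingertips are effectively about 20–25 mm behind the TCP. Pulling now.

```bash
python3 -m inch '[[-0.03,0,0,0,0,0,0],[-0.07,0,0,0,0,0,0],[-0.12,0,0,0,0,0,0],[-0.17,0,0,0,0,0,0],[-0.22,0,0,0,0,0,0],[-0.27,0,0,0,0,0,0],[-0.32,0,0,0,0,0,0],[-0.37,0,0,0,0,0,0],[-0.41,0,0,0,0,0,0],[-0.44,0,0,0,0,0,0],[-0.44,0,0,0,0,0,0]]' 40
python3 - <<'E'
from h import *
g=cam("wrist"); save(g,"w4.png"); P=cloud(g); s=bot.observe(); M=R.from_euler("xyz",s["tool_rot"]).as_matrix()
for v in list(range(20,250,8)): print(v,((P[v,300]-s["position"])@M*1000).round(0), P[v,300,2].round(3))
print(s["qpos"].round(2))
E
```

```text
clock: 7.88
position: [0.4554, 0.1385, 0.1447]
tool_rot: [-3.141, -0.002, 0.983]
force: [-1.4, 12.4, -6.7]
grip_width: 0.0146
finger_force: 41.2
20 [113.  -9.   2.] 0.143
28 [110.  -9.   2.] 0.143
36 [107.  -9.   3.] 0.142
44 [103.  -9.   1.] 0.144
52 [100.  -9.   1.] 0.144
60 [96. -9.  2.] 0.143
68 [93. -9.  2.] 0.143
76 [89. -9.  1.] 0.144
84 [85. -9.  1.] 0.143
92 [82. -9.  2.] 0.143
100 [78. -9.  1.] 0.144
108 [74. -9.  1.] 0.144
116 [70. -9.  2.] 0.143
124 [67. -9.  1.] 0.144
132 [63. -9.  0.] 0.145
140 [59. -9.  1.] 0.144
148 [55. -9.  1.] 0.143
156 [51. -9.  1.] 0.144
164 [47. -9.  1.] 0.144
172 [ 42. -10.   3.] 0.141
180 [ 38. -10.   2.] 0.143
188 [ 34. -10.   0.] 0.144
196 [ 29. -10.   2.] 0.143
204 [ 26. -10.   1.] 0.144
212 [24. -9. -9.] 0.154
220 [ 24.  -9. -20.] 0.165
228 [ 24.  -8. -30.] 0.175
236 [ 24.  -8. -39.] 0.184
244 [ 25.  -7. -48.] 0.193
[-0.77  0.44  0.46  2.07 -0.3   0.69 -0.7 ]
```

View pics/w4.png

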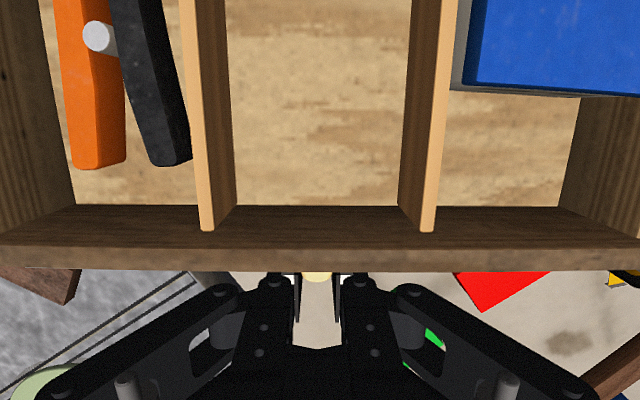

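The middle bay is empty, the clamp is at left (120,80), the blue carton at right (550,50), and the drawer is near its stop. I'll release, rise and measure the fingertip height.

```bash
python3 -m inch '[[0,0,0,0,0,0,0.8],[0,0,0,0,0,0,0.8],[0,0,0,0,0,0,0.8],[0,0,-0.15,0,0,0,0.8],[0,0,-0.4,0,0,0,0.8],[-0.1,0,-0.6,0,0,0,0.8],[-0.1,0,-0.6,0,0,0,0.8],[-0.1,0,-0.6,0,0,0,0.8]]' 40
python3 - <<'E'
from h import *
s=bot.observe(); M=R.from_euler("xyz",s["tool_rot"]).as_matrix()
for n in ("side","scene","wrist"):
    f=cam(n); P=cloud(f); L=(P-s["position"])@M; 
    m=(abs(L[...,0])<22)&(abs(L[...,1])<65)&(L[...,2]<60)&(L[...,2]>-90)
    p=L[m]; print(n,len(p)); 
    for y0 in range(-65,65,10):
        q=p[(p[:,1]>=y0)&(p[:,1]<y0+10)]
        if len(q)>3: print(y0,len(q),np.percentile(q[:,2],[0,50,97,100]).round(3)*1000)
print(s["grip_width"],s["position"],s["force"])
f=cam("wrist");P=cloud(f)
# knob / drawer now
i=f["img"].astype(int); m=((i[...,0]>190)&(i[...,0]-i[...,2]>40)&(abs(P[...,2]-.168)<.015)).astype(np.uint8); v,u=np.nonzero(m); print(len(u), np.median(P[m>0],0) if len(u) else 0)
E
```

```text
clock: 8.93
position: [0.4445, 0.1207, 0.2644]
tool_rot: [-3.141, -0.0, 0.983]
force: [-0.2, -0.3, -0.6]
grip_width: 0.0685
finger_force: 0.0
side 253388
-5 253388 [-604.  260. 1123. 1146.]
scene 247230
-5 247230 [-749.  268. 1137. 1173.]
wrist 255019
-5 255019 [-111.  244.  280. 1133.]
0.068520859569481 [0.4444809  0.12065877 0.26438728] [-0.24032456 -0.29065465 -0.5807587 ]
2720 [0.4325649  0.25647284 0.16558236]
```

```bash
cat > tips.py <<'E'
from h import *
s=bot.observe(); M=R.from_euler("xyz",s["tool_rot"]).as_matrix()
for n in ("side","scene","wrist"):
    f=cam(n); P=cloud(f); L=(P-s["position"])@M*1000
    p=L[(abs(L[...,0])<25)&(abs(L[...,1])<65)&(L[...,2]<60)&(L[...,2]>-90)]
    print(n,len(p),[(y0,len(q),np.percentile(q[:,2],[50,97]).round()) for y0 in range(-65,65,10) for q in [p[(p[:,1]>=y0)&(p[:,1]<y0+10)]] if len(q)>3])
E
python3 tips.py
python3 - <<'E'
from h import *
f=cam("side"); P=cloud(f); i=f["img"].astype(int)
n=np.array([.553,.833,0]); y=np.array([-.833,.553,0]); c=np.array([.4554,.1385,0])
f=cam("wrist");P=cloud(f); L=np.stack([(P-c)@n,(P-c)@y,P[...,2]],-1)*1000
fl=L[(abs(L[...,2]-143)<4)&(abs(L[...,0]-60)<30)&(abs(L[...,1])<60)]; print("floor y",np.percentile(fl[:,1],[1,99]),len(fl))
for z in (185,):
  t=L[(abs(L[...,2]-182)<4)&(abs(L[...,0]-60)<30)&(abs(L[...,1])<70)]; print("partition tops",len(t),np.median(t[t[:,1]>0],0),np.median(t[t[:,1]<0],0))
b=L[(abs(L[...,2]-213)<4)&(abs(L[...,1])<60)]; print("board edge x",np.percentile(b[:,0],[0.2,1]),len(b))
d=L[(abs(L[...,2]-196)<4)&(abs(L[...,1])<60)&(L[...,0]<40)]; print("front",np.percentile(d[:,0],[2,98]),len(d))
E
```

```text
side 392 [(-65, 35, array([-78., -64.])), (-55, 42, array([-71., -35.])), (-45, 82, array([-64., -25.])), (-35, 30, array([-82., -22.])), (-25, 4, array([-88., -86.])), (-15, 5, array([-88., -87.])), (5, 7, array([-89., -84.])), (25, 29, array([-86., -25.])), (35, 85, array([-64., -27.])), (45, 39, array([-70., -34.])), (55, 28, array([-78., -67.]))]
scene 346 [(-65, 23, array([-73., -64.])), (-55, 37, array([-73., -61.])), (-45, 28, array([-51., -25.])), (-35, 72, array([-42., -16.])), (-25, 10, array([-85., -76.])), (-15, 6, array([-85., -79.])), (15, 5, array([-85., -78.])), (25, 26, array([-82., -64.])), (35, 65, array([-65., -18.])), (45, 46, array([-42., -23.])), (55, 24, array([-71., -58.]))]
wrist 22558 [(-65, 3883, array([-79., -67.])), (-55, 2387, array([-72., -35.])), (-45, 2478, array([-57., -26.])), (-35, 1627, array([-79., -23.])), (-25, 231, array([-88., -84.])), (-15, 412, array([-87., -85.])), (-5, 311, array([-88., -86.])), (5, 395, array([-87., -84.])), (15, 306, array([-88., -82.])), (25, 2438, array([-56., -23.])), (35, 1921, array([-65., -28.])), (45, 3431, arra
[... 180 characters left out ...]
182.94267509]Traceback (most recent call last):
  File "<stdin>", line 8, in <module>
    return _quantile_unchecked(
        a, q, axis, out, overwrite_input, method, keepdims, weights)
    return _ureduce(a,
                    func=_quantile_ureduce_func,
    ...<5 lines>...
                    overwrite_input=overwrite_input,
                    method=method)
    r = func(a, **kwargs)
    result = _quantile(arr,
                       quantiles=q,
    ...<2 lines>...
                       out=out,
                       weights=wgt)
    slices_having_nans = np.isnan(arr[-1, ...])
                                  ~~~^^^^^^^^^
IndexError: index -1 is out of bounds for axis 0 with size 0
```

```bash
python3 -m inch '[[-0.15,0.15,0,0,0,0.1,0.8],[-0.3,0.3,0,0,0,0.2,1],[-0.45,0.45,0,0,0,0.3,1],[-0.6,0.6,0,0,0,0.4,1],[-0.75,0.75,0,0,0,0.5,1],[-0.9,0.9,0,0,0,0.6,1],[-1,1,0,0,0,0.7,1],[-1,1,0,0,0,0.8,1],[-1,1,0,0,0,0.853,1],[-1,1,0,0,0,0.853,1],[-1,1,0,0,0,0.853,1]]' 40
python3 - <<'E'
from h import *
f=cam("wrist"); save(f,"w5.png"); P=cloud(f); s=bot.observe(); M=R.from_euler("xyz",s["tool_rot"]).as_matrix(); print(s["qpos"].round(2))
L=P-np.array([.502,-.158,0]); m=((np.hypot(L[...,0],L[...,1])<.07)&(abs(P[...,2]-.052)<.006)).astype(np.uint8)
m=cv2.morphologyEx(m,cv2.MORPH_OPEN,np.ones((3,3))); v,u=np.nonzero(m); X=onz(f,np.c_[u,v],.052)
r=cv2.minAreaRect((X[:,:2]*1000).astype(np.float32)); print(len(u),r,np.median(P[m>0],0),np.c_[u,v].min(0),np.c_[u,v].max(0))
print((M.T@(np.array([r[0][0]/1000,r[0][1]/1000,.018])-s["position"])/.2).round(3), np.degrees(s["tool_rot"]))
E
```

```text
clock: 10.75
position: [0.5, -0.1568, 0.2647]
tool_rot: [3.142, 0.0, -0.355]
force: [-0.1, -0.6, -0.5]
grip_width: 0.0852
finger_force: 0.0
[-0.48  0.45  0.93  1.84 -0.41  1.06 -1.31]
2704 ((497.5069885253906, -158.91632080078125), (52.059288024902344, 76.61579132080078), 69.4638900756836) [ 0.4992618  -0.15936161  0.05369745] [299 140] [342 202]
[-0.008  0.014  1.234] [-1.79993822e+02 -3.13201482e-04 -2.03818634e+01]
```

View pics/w5.png

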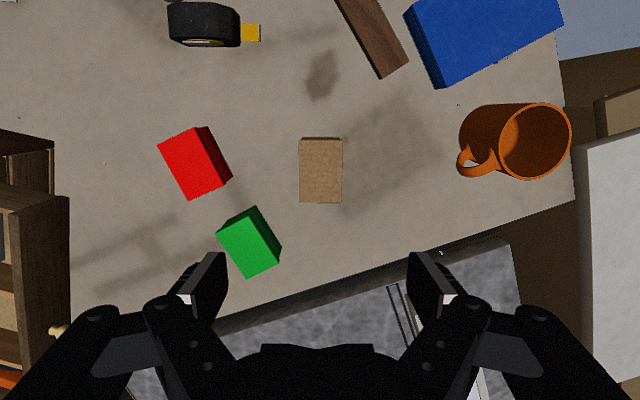

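The carton is at (320,170), measuring 52×77 on top and square to the tool. The green (248,242) and red (194,163) boxes are clear of the fingers.

```bash
python3 -m inch '[[-0.008,0.014,0.2,0,0,0,1],[-0.008,0.014,0.5,0,0,0,1],[-0.008,0.014,0.8,0,0,0,1],[-0.008,0.014,0.95,0,0,0,1],[-0.008,0.014,1,0,0,0,1],[-0.008,0.014,1,0,0,0,1]]' 40 && python3 -m inch '[[0,0,0.12,0,0,0,0.9],[0,0,0.2,0,0,0,0.9],[0,0,0.235,0,0,0,0.9],[0,0,0.235,0,0,0,0.9],[0,0,0.235,0,0,0,0],[0,0,0.235,0,0,0,0],[0,0,0.235,0,0,0,0],[0,0,0.235,0,0,0,0]]' 40; python3 tips.py
```

```text
clock: 11.55
position: [0.4976, -0.1592, 0.0651]
tool_rot: [-3.142, -0.0, -0.357]
force: [-0.1, -0.0, 0.6]
grip_width: 0.085
finger_force: 0.0
clock: 12.55
position: [0.4978, -0.1591, 0.0184]
tool_rot: [-3.141, -0.001, -0.358]
force: [-1.9, -0.0, 7.8]
grip_width: 0.0513
finger_force: 41.1
side 631 [(-65, 4, array([14., 15.])), (-35, 31, array([-49., -33.])), (-25, 40, array([-37., -32.])), (-15, 21, array([-36., -32.])), (-5, 24, array([-36., -31.])), (5, 25, array([-36., -32.])), (15, 87, array([-5., 20.])), (25, 166, array([-4., 19.])), (35, 82, array([15., 21.])), (45, 65, array([17., 21.])), (55, 84, array([15., 22.]))]
scene 516 [(-65, 55, array([-60.,  26.])), (-55, 35, array([22., 29.])), (-45, 72, array([-26.,  26.])), (-35, 131, array([-6., 26.])), (-25, 22, array([-31.,  13.])), (-15, 20, array([-31., -26.])), (-5, 27, array([-31., -24.])), (5, 23, array([-31., -28.])), (15, 45, array([-36., -28.])), (25, 26, array([-48., -26.])), (35, 12, array([-65.,   7.])), (45, 32, array([-69.,  22.])), (55, 16, array([20., 28.]))]
wrist 40595 [(-65, 2721, array([-70.,  19.])), (-55, 5696, array([-72.,  18.])), (-45, 2059, array([-62.,  19.])), (-35, 3036, array([-52., -30.])), (-25, 2975, array([-35., -34.])), (-15, 2698, array([-35., -34.])), (-5, 2604, array([-35., -34.])), (5, 2689, array([-35., -34.])), (15, 3649, array([-36., -34.])), (25, 2013, array([-61., -25.])), (35, 2753, array([-65.,  19.])), (45, 5671, array([-75.,  18.])), (55, 2031, array([17., 19.]))]
```

```bash
python3 -m inch '[[0,0,-0.1,0,0,0,0],[0,0,-0.3,0,0,0,0],[0,0,-0.5,0,0,0,0],[0,0,-0.75,0,0,0,0],[0,0,-1,0,0,0,0],[0,0,-1,0,0,0,0]]' 40 && python3 -m inch '[[0,0,-0.2,0,0,0,0],[0,0,-0.35,0,0,0,0],[0,0,-0.35,0,0,0,0]]' 40
python3 - <<'E'
from h import *
s=bot.observe(); M=R.from_euler("xyz",s["tool_rot"]).as_matrix()
n=np.array([.553,.833,0]); y=np.array([-.833,.553,0]); T=np.array([.4554,.1385,.288])+n*.076+y*.0005; print(T,(M.T@(T-s["position"])/.2).round(3))
f=cam("wrist"); P=cloud(f); L=(P-s["position"])@M*1000; q=L[(abs(L[...,0])<60)&(abs(L[...,1])<20)&(L[...,2]>-45)&(L[...,2]<30)]; print("carton in hand",len(q),np.percentile(q,[1,50,99],axis=0).round())
E
```

```text
clock: 13.45
position: [0.4987, -0.1594, 0.2208]
tool_rot: [-3.14, -0.005, -0.358]
force: [0.3, -0.3, -2.8]
grip_width: 0.0513
finger_force: 43.7
clock: 13.82
position: [0.4979, -0.1591, 0.2886]
tool_rot: [-3.141, -0.002, -0.357]
force: [0.3, 0.6, -2.4]
grip_width: 0.0513
finger_force: 43.7
[0.4970115 0.2020845 0.288    ] [-0.636 -1.69   0.003]
carton in hand 15526 [[-35. -20. -36.]
 [ 11.  -0. -35.]
 [ 38.  20.   9.]]
```

```bash
python3 -m inch '[[-0.06,-0.17,0,0,0,-0.09,0],[-0.12,-0.34,0,0,0,-0.18,0],[-0.19,-0.51,0,0,0,-0.27,0],[-0.26,-0.7,0,0,0,-0.36,0],[-0.32,-0.85,0,0,0,-0.43,0],[-0.32,-0.85,0,0,0,-0.43,0],[-0.32,-0.85,0,0,0,-0.43,0]]' 40
python3 - <<'E'
from h import *
s=bot.observe(); M=R.from_euler("xyz",s["tool_rot"]).as_matrix()
print((M.T@(np.array([.497,.202,.288])-s["position"])/.2).round(3),np.degrees(s["tool_rot"])[2]-56.35)
E
```

```text
clock: 14.75
position: [0.4965, 0.0221, 0.2869]
tool_rot: [3.141, 0.001, 0.316]
force: [-0.6, 0.7, -2.3]
grip_width: 0.0513
finger_force: 43.6
[ 0.282 -0.854 -0.006] -38.21879061972912
```

```bash
python3 -m inch '[[0.06,-0.17,0,0,0,-0.09,0],[0.12,-0.34,0,0,0,-0.18,0],[0.17,-0.51,0,0,0,-0.27,0],[0.23,-0.7,0,0,0,-0.36,0],[0.282,-0.854,0,0,0,-0.425,0],[0.282,-0.854,0,0,0,-0.425,0],[0.282,-0.854,0,0,0,-0.425,0],[0.282,-0.854,0,0,0,-0.425,0]]' 40
python3 - <<'E'
from h import *
f=cam("wrist"); save(f,"w6.png"); s=bot.observe(); M=R.from_euler("xyz",s["tool_rot"]).as_matrix(); P=cloud(f)
print((M.T@(np.array([.497,.202,.288])-s["position"])/.2).round(3),np.degrees(s["tool_rot"])[2],s["qpos"].round(2))
L=(P-s["position"])@M*1000
t=L[(abs(P[...,2]-.183)<.004)&(abs(abs(L[...,1])-45)<15)&(abs(L[...,0]-20)<60)]
for sg in (1,-1):
    q=t[t[:,1]*sg>0]; print(len(q)); print(np.polyfit(q[:,0],q[:,1],1) if len(q)>30 else 0)
d=L[(abs(P[...,2]-.196)<.004)&(abs(L[...,1])<130)&(L[...,0]<0)]; print("front",len(d), np.percentile(d[:,0],[2,98]) if len(d) else 0)
b=L[(abs(P[...,2]-.213)<.004)&(abs(L[...,1])<130)&(L[...,0]>0)]; print("board",len(b), np.percentile(b[:,0],[1,98]) if len(b) else 0)
E
```

```text
clock: 15.75
position: [0.4974, 0.2012, 0.2876]
tool_rot: [3.141, 0.0, 0.983]
force: [0.9, 0.1, -2.2]
grip_width: 0.0512
finger_force: 43.6
[ 0.001 -0.003 -0.002] 56.33013185042595 [-0.93  0.35  0.58  1.77 -0.22  1.08 -0.86]
532
[-5.68526017e-04  4.47259365e+01]
483
[ 1.00628818e-02 -4.59243140e+01]
front 1373 [-60.27914878 -50.28024302]
board 45208 [ 65.89847191 143.24137689]
```

View pics/w6.png

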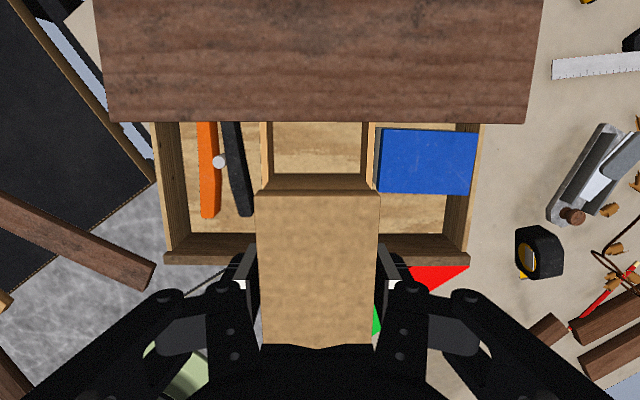

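The carton is aligned over the middle bay: centred within 0.6 mm between the partitions, 11 mm behind the front and 27 mm ahead of the board. Lowering.

```bash
python3 -m inch '[[0,-0.003,0.15,0,0,0,0],[0,-0.003,0.3,0,0,0,0],[0,-0.003,0.45,0,0,0,0],[0,-0.003,0.55,0,0,0,0],[0,-0.003,0.6,0,0,0,0],[0,-0.003,0.615,0,0,0,0],[0,-0.003,0.615,0,0,0,0],[0,-0.003,0.615,0,0,0,0]]' 40; python3 -m inch '[[0,0,0.01,0,0,0,0],[0,0,0.015,0,0,0,0],[0,0,0.015,0,0,0,0]]' 40
```

```text
clock: 16.8
position: [0.497, 0.203, 0.1653]
tool_rot: [3.141, -0.001, 0.985]
force: [0.4, 0.3, -1.8]
grip_width: 0.0513
finger_force: 43.6
clock: 17.18
position: [0.4967, 0.2028, 0.1617]
tool_rot: [-3.142, 0.0, 0.985]
force: [0.4, -0.3, -2.1]
grip_width: 0.0512
finger_force: 43.6
```

```bash
python3 -m inch '[[0,0,0.004,0,0,0,0],[0,0,0.006,0,0,0,0],[0,0,0.006,0,0,0,0]]' 40;  python3 -m inch '[[0,0,0.003,0,0,0,0],[0,0,0.005,0,0,0,0],[0,0,0.005,0,0,0,0]]' 40
```

```text
clock: 17.55
position: [0.4967, 0.2029, 0.1605]
tool_rot: [-3.142, -0.0, 0.985]
force: [0.5, 0.7, -0.8]
grip_width: 0.0512
finger_force: 43.7
clock: 17.92
position: [0.4973, 0.2036, 0.1605]
tool_rot: [3.141, -0.002, 0.986]
force: [-3.1, 2.2, 15.9]
grip_width: 0.0512
finger_force: 45.8
```

Contact felt, so the carton is on the floor. I'll ease off, open slightly and rise.

```bash
python3 -m inch '[[0,0,-0.006,0,0,0,0],[0,0,-0.006,0,0,0,0.65],[0,0,-0.006,0,0,0,0.65],[0,0,-0.006,0,0,0,0.65],[0,0,-0.006,0,0,0,0.65],[0,0,-0.03,0,0,0,0.65],[0,0,-0.06,0,0,0,0.65],[0,0,-0.2,0,0,0,0.8],[0,0,-0.4,0,0,0,0.8],[0,0,-0.6,0,0,0,0.8],[0,0,-0.6,0,0,0,0.5]]' 20
python3 - <<'E'
from h import *
f=cam("wrist"); save(f,"w7.png"); P=cloud(f); s=bot.observe(); M=R.from_euler("xyz",s["tool_rot"]).as_matrix(); L=(P-s["position"])@M*1000
q=L[(abs(P[...,2]-.196)<.006)&(abs(L[...,1])<42)&(abs(L[...,0])<60)]; print("carton top",len(q),np.percentile(q,[1,50,99],axis=0).round(1)); print(s["qpos"].round(2))
m=(abs(P[...,2]-.213)<.004)&(abs(L[...,1])<100)&(L[...,0]>0); b=L[m]; print("board edge",np.percentile(b[:,0],1))
E
```

```text
clock: 19.3
position: [0.4978, 0.2032, 0.2823]
tool_rot: [3.14, -0.004, 0.985]
force: [-0.0, -0.8, -0.7]
grip_width: 0.0515
finger_force: 0.0
carton top 6807 [[-59.3 -37.3  83. ]
 [ -3.6  -0.8  84.8]
 [ 39.   37.4  89. ]]
[-0.94  0.36  0.59  1.78 -0.23  1.06 -0.86]
board edge 64.49712829800363
```

View pics/w7.png

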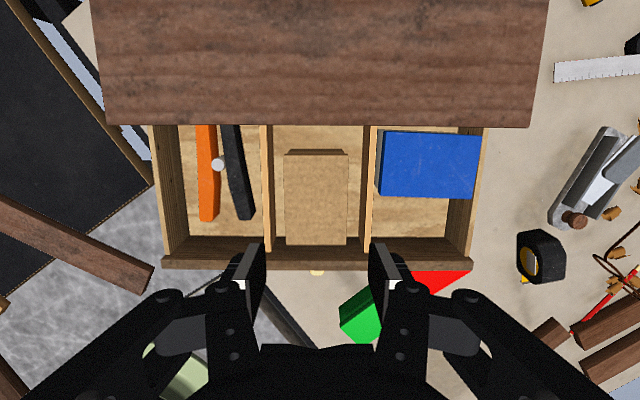

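The carton stands upright in the middle bay at (316,198). The blue carton and clamp are still in their bays, and the knob is at (316,272). I'll close the fingers, go in front of the knob and push.

```bash
python3 -m inch '[[-0.2,0,0,0,0,0,0],[-0.4,0,0,0,0,0,0],[-0.55,0,0,0,0,0,0],[-0.55,0,0,0,0,0,0],[-0.55,0,0.25,0,0,0,0],[-0.55,0,0.5,0,0,0,0],[-0.55,0,0.7,0,0,0,0],[-0.55,0,0.7,0,0,0,0],[-0.55,0,0.7,0,0,0,0]]' 20; python3 -m inch '[[0.05,0,0,0,0,0,0],[0.09,0,0,0,0,0,0],[0.12,0,0,0,0,0,0],[0.16,0,0,0,0,0,0],[0.2,0,0,0,0,0,0],[0.24,0,0,0,0,0,0],[0.28,0,0,0,0,0,0],[0.32,0,0,0,0,0,0],[0.36,0,0,0,0,0,0],[0.4,0,0,0,0,0,0],[0.44,0,0,0,0,0,0],[0.48,0,0,0,0,0,0],[0.52,0,0,0,0,0,0],[0.56,0,0,0,0,0,0],[0.6,0,0,0,0,0,0],[0.64,0,0,0,0,0,0],[0.66,0,0,0,0,0,0],[0.66,0,0,0,0,0,0]]' 20
python3 - <<'E'
from h import *
f=cam("wrist"); P=cloud(f); s=bot.observe(); M=R.from_euler("xyz",s["tool_rot"]).as_matrix(); L=(P-s["position"])@M*1000
for n,z in (("front",.1965),("board",.213)):
    q=L[(abs(P[...,2]-z)<.004)&(abs(abs(L[...,1])-90)<35)&(abs(L[...,0])<90)]; print(n,len(q),np.percentile(q[:,0],[1,99]).round(1) if len(q) else 0)
E
```

```text
clock: 20.48
position: [0.4366, 0.1113, 0.1404]
tool_rot: [3.141, -0.0, 0.985]
force: [-1.5, 0.2, 0.5]
grip_width: -0.0001
finger_force: 0.0
clock: 22.72
position: [0.5089, 0.2214, 0.1394]
tool_rot: [-3.142, 0.0, 0.986]
force: [-0.7, -0.1, -0.4]
grip_width: -0.0001
finger_force: 0.0
front 3248 [31.6 36.9]
board 38832 [43.2 89.5]
```

```bash
python3 -m inch '[[0.03,0,0,0,0,0,0],[0.05,0,0,0,0,0,0],[0.065,0,0,0,0,0,0],[0.075,0,0,0,0,0,0],[0.08,0,0,0,0,0,0],[0.085,0,0,0,0,0,0],[0.085,0,0,0,0,0,0]]' 20; python3 -m inch '[[0.005,0,0,0,0,0,0],[0.01,0,0,0,0,0,0],[0.01,0,0,0,0,0,0]]' 20
```

```text
clock: 23.65
position: [0.5177, 0.2345, 0.1394]
tool_rot: [-3.141, 0.002, 0.985]
force: [-5.4, -6.3, 4.2]
grip_width: 0.0003
finger_force: 3.7
clock: 24.02
position: [0.5177, 0.2345, 0.1393]
tool_rot: [-3.14, 0.005, 0.984]
force: [-14.8, -14.4, 14.0]
grip_width: -0.0002
finger_force: 10.2
```

It's at the stop (25 N, no more travel). Back off and verify.

```bash
python3 -m inch '[[-0.05,0,0,0,0,0,0],[-0.2,0,0,0,0,0,0],[-0.4,0,0,0,0,0,0],[-0.4,0,-0.3,0,0,0,0],[-0.4,0,-0.6,0,0,0,0],[-0.4,0,-0.8,0,0,0,0],[-0.4,0,-0.8,0,0,0,0],[-0.4,0,-0.8,0,0,0,0]]' 20
python3 - <<'E'
from h import *
f=cam("wrist"); P=cloud(f); s=bot.observe(); M=R.from_euler("xyz",s["tool_rot"]).as_matrix(); L=(P-s["position"])@M*1000
b=L[(abs(P[...,2]-.213)<.004)&(abs(L[...,1])<110)]; e=np.percentile(b[:,0],.5); print("board edge",e)
q=L[(abs(P[...,2]-.1965)<.003)&(abs(L[...,1])<110)&(L[...,0]>20)]; print("front top px",len(q))
i=f["img"].astype(int); m=(i[...,0]>170)&(i[...,0]-i[...,2]>40)&(abs(P[...,2]-.168)<.012)&(abs(L[...,1])<15); k=L[m]; print("knob",len(k),np.percentile(k,[5,50,95],axis=0).round(1) if len(k) else 0)
g=cam("side"); a=cv2.resize(g["img"][90:200,180:310],(390,330),interpolation=cv2.INTER_CUBIC); c=cv2.resize(f["img"],(400,250)); c=np.vstack([c,np.zeros((80,400,3),np.uint8)])
cv2.imwrite("pics/end.png",np.hstack([a,c])[:,:,::-1])
E
```

```text
clock: 25.02
position: [0.4748, 0.1704, 0.299]
tool_rot: [-3.141, 0.0, 0.986]
force: [-0.2, -0.4, -1.0]
grip_width: 0.0002
finger_force: 0.0
board edge 103.21636322710194
front top px 0
knob 243 [[ 91.5  -4.1 122.6]
 [ 97.1   1.1 125.1]
 [105.5   7.1 127.9]]
```

View pics/end.png

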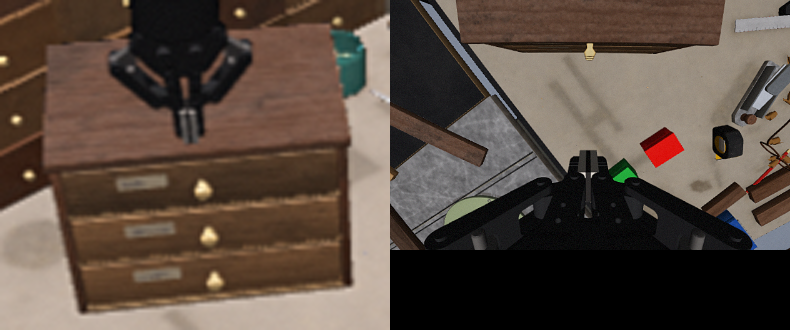

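The drawer is flush with the others. The knob end is about 13 mm proud of the board (14 expected when shut), and no drawer front shows past the board.

```bash
python3 -c "
from workcell import bot
print(bot.job_done())"
```

```text
the job is handed in; nothing more can be done
None
```

The carton is upright in the empty middle bay and the drawer is pushed fully shut; the blue carton and clamp stayed in their bays, the bystanders weren't touched, and I handed the job in at about 25 s.

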